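# Close and clamp a latch-top storage tin

## Task

The lemons are packed in the cream storage tin, so seal it: shut its lid fully, swing the latch's wire bail up and drop its crossbar behind the keeper lip on the lid, then press the lever down past centre until it snaps home, hanging down the front of the tin with the bail still hooked. Leave the mill, the spice jar and the salt bowl where they stand.

Things in the scene. Friction and masses are not known exactly. Their poses are not given: they have to be found in the camera images.
- tin: Cream enamelled storage tin with dark rim bands, standing firm on the worktop (it cannot be shifted). 110 deep x 180 wide x 166 mm high with its lid shut (body 150, lid 16 mm thick). Origin: centre of the underside. z is up; -x is the front, where the latch is; the tin's yaw varies. The lid is hinged along the rear top edge, at (55, 0, 150) mm.
- lid (a joint): Opening angle of the lid in rad: 0 shut, about 0.65 to 0.95 at the start. The hinge is stiff (about 0.3 N m): the lid stays wherever it is left and must be pushed right down to 0; 3 to 6 N at its front part does it. It turns about the tin's y axis through (55, 0, 150) mm of the tin.
- lid_press (a point): A bare point on the lid's upper (outer) face, on its centre line, 40 mm behind the lid's front edge and 70 mm in front of the hinge line: a good place to push. The z axis is the outward normal of that face; in the lid's frame it lies 70 mm along -x and 16 mm along z from the hinge line.
- keeper (a point): Where the bail's crossbar sits when hooked: its centre line lies here, on top of a 26 mm wide steel plate on the lid's front edge, right behind (to +x of) an upturned lip. The lip is 4.5 mm thick, its rear face 3.5 mm in front of this point, its rounded top 4 mm above it. Behind this point the plate and lid top are flat for the bar to slide on. Axes as the tin's when the lid is shut (x to the rear, z up); with the lid shut it lies at (-58, 0, 170.5) mm of the tin.
- bail (a joint): Angle (rad) of the bail, a steel wire loop 55 mm long, 50 mm wide, pivoted on the lever's sides 14 mm from its pivot. 0: hooked and lever home; grows as the bail swings out from the lid; 2.77: resting on two ears of the lever, 28 degrees off the handle on its outer side, as at the start. Turns freely: let go leaning to the rear of upright it falls on the lid, else back on the ears.
- bail_bar (a point): Centre of the bail's crossbar, a 5 mm steel wire 50 mm long, parallel to the tin's y axis, 55 mm from the bail's pivots. It must go over the keeper's lip and down behind it; with the lever still open the loop is 6 to 11 mm longer than needed.
- bail_tab (a point): Centre of the black finger tab on the bail, 22 mm beyond the crossbar in line with the bail's legs; the tab is 14 mm wide (along the tin's y), 6 mm thick and 28 mm long. Pinched across its width it can turn between the fingers as the bail swings.
- lever_pivot (a point): Centre of the lever's pivot pin, on the tin's front at (-70, 0, 128.5) mm of the tin, along the tin's y axis. Axes as the tin's. The bail's pivots sit on the lever 14 mm from here, 10 degrees off the handle's direction towards its inner side. With bail and lever joints at 0 the bail leans 10.6 degrees to the rear of upright, and the handle hangs 4 degrees outward of straight down.
- lever (a joint): Angle of the lever, rad: 0 is pressed home, hanging down the front of the tin (its own stop); 1.8 to 2.1 at the start, standing out and up from the front; stop at 2.2. It stays where it is left (friction 0.03 N m). With the bail hooked it comes under load from about 1.1 rad, is stiffest near 0.7 (about 2 N at the pad), passes dead centre at about 0.4 and then pulls itself home and stays.
- lever_pad (a point): Middle of the outer face of the lever's handle (black pad on a steel plate 36 mm wide, 3 mm thick, end curled outward 78 mm from the pivot), 56 mm along the handle from the pivot and 6 mm off the line through the pivot. The outer face looks up while the lever is open and away from the tin (to -x) when it is home; then this point is about 72 mm above the worktop, under the lid and hooked bail, so a tool that presses it home must lean back from the tin.
- pepper_mill: Copper-coloured mill, 44 mm wide, 121 mm high, loose, beside the tin. Origin: centre of its underside. Bystander.
- spice_jar: Glass spice jar with a dark cap, 41 mm wide, 105 mm high, loose, beside the tin. Origin: centre of its underside. Bystander.
- salt_bowl: Small white bowl of salt, 76 mm wide, 38 mm high, loose, right of the tin towards the front. Origin: centre of its underside. Bystander.

How it is judged:
By the outcome, as a careful person would: the job done as asked, in the order asked, and still so for the second after the job is handed in, with the robot touching nothing.
It also fails if it takes over 58 s, if anything falls off the work surface, if the arm or the gripper's body presses on something with over 40 N, if the wrist force passes 120 N, or if a joint passes its speed limit or range.

## Robot

A 6-joint arm with a two-finger parallel gripper is mounted at the origin on a cart in front of the work surface, level with it; the furniture and walls round the work are solid. World frame = base frame: x ahead of the robot, y to its left, z up, the work surface at z = 0. Lengths are in m, angles in degrees, forces in N, time in s.
With the tool pointing down it reaches from about 0.4 to 0.825 m from the base axis. Payload 7 kg.
Tool frame: the origin (TCP) lies midway between the tips of the shut fingers; the grasp point (between the pads) lies 19 mm behind it; z points along the fingers, y is the line along which they close (so a half turn about z gives the same grasp; the last joint's range is limited). The gripper opens to 88 mm and grips with 3 to 60 N. Pads are 19 mm wide; open, the fingers measure 130 mm over their backs; the gripper's body (78 mm by 193 mm) begins 47 mm behind the grasp point.
Start: joints at [88.012, 20.546, 0.682, 0, -70.136, -16.507], TCP at [0.214, 0.64, 0.227] pointing down, gripper open.
Joint ranges: [-176.03, 176.03], [-82.01, 121.73], [-58.28, 71.71], [-173.87, 95.51], [-174.79, -0.11], [-173.66, 173.66]. Speed limits (degrees/s): [136.94, 136.94, 172.46, 180, 180, 180].

## Interface

Orientations are given as [roll, pitch, yaw] about the fixed x, y, z axes, in that order (R = Rz(yaw) Ry(pitch) Rx(roll)).
In Python, from plant import ctrl gives the robot as it stands.
- The arm moves only by the tool step_arm, never from a script. Its argument "rows" is a list of rows, each a list of 3 entries, a list of its own where there are three numbers: the closure, from 0 (fully open) to 1 (shut), then the shift along the world's x, y, z in mm, then the turn, a rotation vector about the world's x, y, z in rad. A call has exactly 5 rows; each row is the pose to reach, as a shift and turn from the pose commanded when the call began; what a row does not reach only later rows make up. A row lasts 1/12 s, in which the tool goes at most 41.7 mm and 7.16 degrees, less where a joint would pass 70% of its speed; a pose out of reach is approached as far as the arm can. A call with a gripper value outside its range is refused whole. The fingers move at their own pace and stop on an object; the grip force is fixed at half the most. Time passes only in rows, so rows that repeat a pose let the fingers close, or fill a call up. It gives the time, the measured TCP pose, the force, the opening and the grip force at its end, in the units of the state.
- ctrl.get_obs(): the state, without advancing time (a new reading comes with each control period).
- ctrl.snapshot(name): name is "side" or "top" or "wrist"; returns the picture (420x560x3 uint8, red, green, blue); there is no depth.
- ctrl.camera_model(name): a dict with "intrinsics" (3x3 intrinsics, pixels), "R" (3x3) and "t" (3): a world point X has camera coordinates R X + t. Camera axes: x right, y down, z forward; pixel columns grow to the right and rows downward; lengths in m; the calibration is good to about 2 mm. A picture is of the moment at which its call begins: read the wrist's pose just before it. camera_model takes no time and is no camera call; for the wrist camera it gives the pose at the moment of the call.
- ctrl.close_job(): hands the job in; it is judged then, once.
The state is a dict: "clock": time; "joint_pos": joint angles; "qvel": joint speeds; "tau": joint torques, N m; "tool_pos": TCP position; "orientation": TCP orientation; "force": force on the tool from outside, world axes, zero at the start; "moment": the same for the moment, N m; "opening": finger opening in m; "gripper_force": force on a finger pad.
Only numpy, scipy, OpenCV 4.12 (cv2) and the standard library are available. Lean on these libraries where they do the work, as an engineer would, in place of code of your own. Each camera call takes 0.05 s, during which the arm holds its last target. There are 200 camera calls.

## Working session

There is one attempt and no reset: what is moved stays moved. The work goes in short steps, Python scripts to look and compute and a tool call to move; the robot and the scene stay as the last step left them, time stands still between calls to the robot, and variables do not carry over. Pictures are saved under pics/ and viewed, at most 11 in all, crops included, and the job is handed in when it is done.

Besides the shell and the picture viewer there is one more tool, called after "Call:" as name(argument=value, ...), one argument or row to a line, values as JSON. step_arm: Moves the arm, as the interface text tells. Its arguments: {"type":"object","properties":{"rows":{"type":"array"}},"required":["rows"]}

```bash
mkdir -p pics; ls
python3 - <<'E'
from plant import ctrl
import cv2,numpy as np
print(ctrl.get_obs())
a=[ctrl.snapshot(n) for n in("side","top","wrist")]
for n,i in zip(("side","top","wrist"),a):
    cv2.imwrite(f"pics/{n}0.png",i[:,:,::-1]); m=ctrl.camera_model(n); print(n,np.round(m["intrinsics"],1).tolist(),np.round(m["R"],3).tolist(),np.round(m["t"],3).tolist())
E
```

```text
pics
{'clock': 0.0, 'joint_pos': array([ 8.80132559e+01,  2.05900859e+01,  6.33661891e-01, -2.18799898e-02,
       -7.01348120e+01, -1.65064540e+01]), 'qvel': array([-0.05813583, -0.02208715, -0.03178889,  0.10345732,  0.01377933,
       -0.04228   ]), 'tau': array([-9.36232118e-05, -5.82706690e+01,  2.93049252e+01,  6.99691057e+00,
        7.10588458e-03, -1.45639988e-04]), 'tool_pos': array([0.21396916, 0.63967207, 0.22563152]), 'orientation': array([ 1.79906679e+02, -6.20407516e-03, -1.85006444e+01]), 'force': array([ 0.28217733, -0.03788386, -0.56979026]), 'moment': array([-0.02240586, -0.01991573, -0.01859027]), 'gripper_force': 0.0, 'opening': 0.08757260363632974}
side [[412.1, 0.0, 277.5], [0.0, 412.1, 218.3], [0.0, 0.0, 1.0]] [[0.943, -0.331, 0.018], [-0.196, -0.6, -0.776], [0.267, 0.728, -0.631]] [-0.601, 0.232, 0.763]
top [[545.9, 0.0, 285.6], [0.0, 545.9, 212.3], [0.0, 0.0, 1.0]] [[0.007, -1.0, -0.003], [-0.977, -0.006, -0.212], [0.212, 0.004, -0.977]] [-0.019, 0.673, 1.087]
wrist [[291.5, 0.0, 283.1], [0.0, 291.5, 206.8], [0.0, 0.0, 1.0]] [[-0.318, -0.948, 0.002], [-0.901, 0.303, 0.31], [-0.295, 0.096, -0.951]] [0.674, -0.04, 0.394]
```

View pics/side0.png

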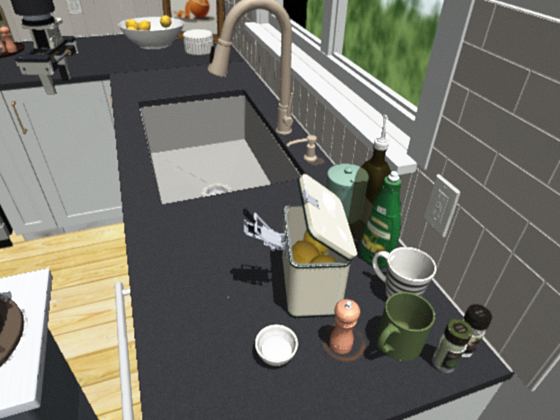

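View pics/top0.png

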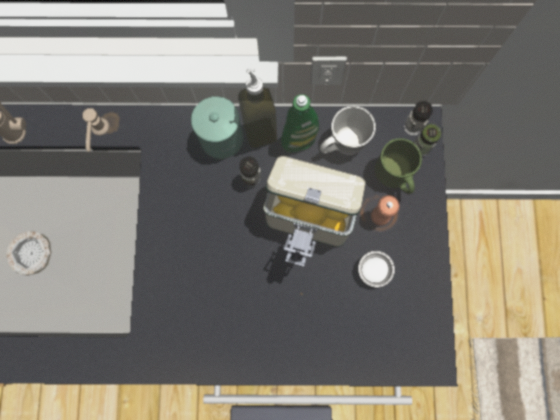

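The tin is at about (312,205) in the top view, with the lid open to the rear and the latch at (300,243). The side view has the tin at (320,260), the lever at (265,232), the mill at (345,327) and the bowl at (277,346). I'll zoom in on both.

Run:
```python
import cv2,numpy as np
t=cv2.imread("pics/top0.png")[140:280,230:420]; s=cv2.imread("pics/side0.png")[165:325,220:380]
f=lambda i,k:cv2.resize(i,None,fx=k,fy=k,interpolation=cv2.INTER_CUBIC)
a=f(t,4);cv2.imwrite("pics/c_top.png",a);cv2.imwrite("pics/c_side.png",f(s,3.75));print(a.shape)
```

```text
(560, 760, 3)
```

View pics/c_top.png

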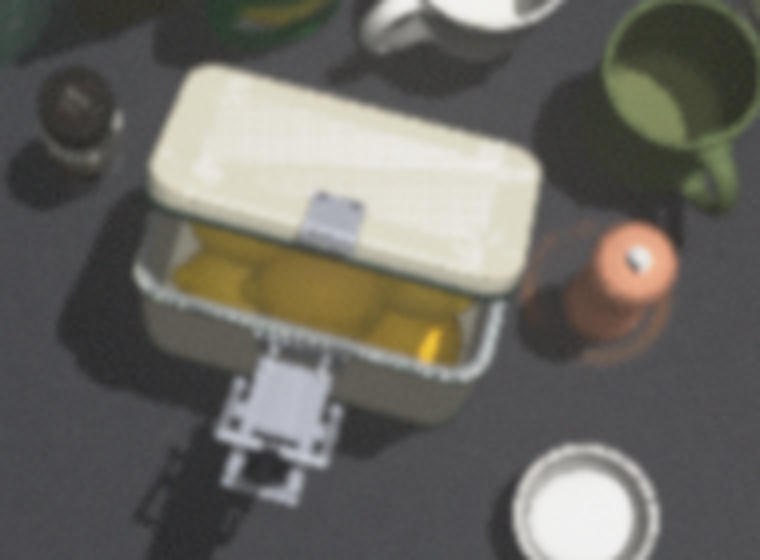

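View pics/c_side.png

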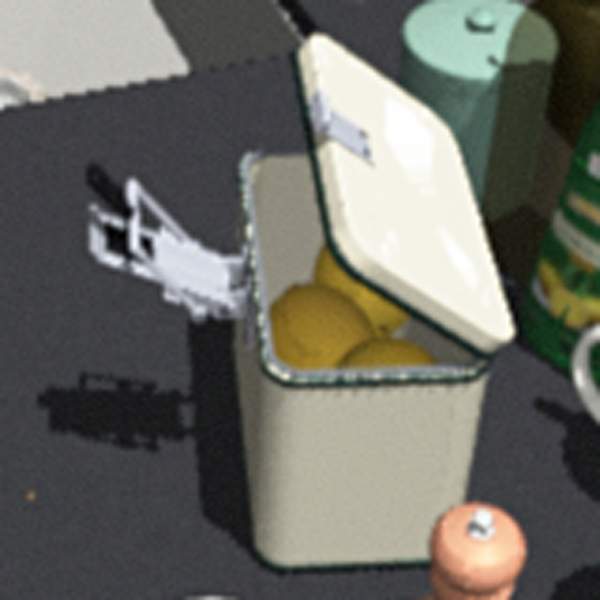

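The top crop shows the rim's front edge running (180,306) to (440,380), the keeper lip at (328,247), and the lever end at (265,485). In the side crop the lip is at (322,118) and the tab at (105,185). I'll turn these into positions.

```bash
cat > h.py <<'E'
import numpy as np,cv2
from plant import ctrl
def ray(m,p):
    R=np.array(m["R"]);d=R.T@np.linalg.inv(m["intrinsics"])@[p[0],p[1],1.];return -R.T@np.array(m["t"]),d
def onz(m,p,z):
    o,d=ray(m,p);return o+d*(z-o[2])/d[2]
def tri(rs):
    A=0;b=0
    for o,d in rs:
        d=d/np.linalg.norm(d);P=np.eye(3)-np.outer(d,d);A=A+P;b=b+P@o
    X=np.linalg.solve(A,b);return X,[np.linalg.norm(np.cross(X-o,d/np.linalg.norm(d))) for o,d in rs]
def tinframe(c,yaw):
    a=np.radians(yaw);R=np.array([[np.cos(a),-np.sin(a),0],[np.sin(a),np.cos(a),0],[0,0,1]]);return lambda p:R.T@(np.array(p)-[c[0],c[1],0]),lambda q:R@np.array(q)+[c[0],c[1],0]
E
python3 - <<'E'
from h import *
np.set_printoptions(precision=4,suppress=True)
T=ctrl.camera_model("top");S=ctrl.camera_model("side")
ct=lambda u,v:(u/4+230-.375,v/4+140-.375); cs=lambda u,v:(u/3.75+220-.37,v/3.75+165-.37)
a=onz(T,ct(180,306),.15);b=onz(T,ct(440,380),.15);d=a-b
yaw=np.degrees(np.arctan2(-d[0],d[1]));print("front",a,b,yaw)
L=onz(T,ct(134,262),.15);R=onz(T,ct(503,330),.15);print("L,R",L,R)
for n,t,s in(("lip",(330,247),(322,118)),("end",(265,485),(100,240)),("tab",None,None)):
    if t:print(n,*tri([ray(T,ct(*t)),ray(S,cs(*s))]))
# side rim: bottom near corners
print("side rim near front",onz(S,cs(283,380),.15),"rear",onz(S,cs(470,375),.15),"far front",onz(S,cs(247,157),.15))
print("base near front",onz(S,cs(262,565),0),onz(S,cs(445,560),0))
E
```

```text
front [0.648  0.0066 0.15  ] [ 0.6118 -0.1212  0.15  ] -15.831038121827474
L,R [0.6701 0.0296 0.15  ] [ 0.6369 -0.1525  0.15  ]
lip [ 0.6612 -0.0644  0.2335] [np.float64(0.0026690386516246565), np.float64(0.0026690386516246)]
end [ 0.5585 -0.0355  0.1605] [np.float64(0.00023508083322934577), np.float64(0.0002350808332292881)]
side rim near front [ 0.6155 -0.1475  0.15  ] rear [ 0.7007 -0.1723  0.15  ] far front [0.6589 0.0192 0.15  ]
base near front [ 0.6145 -0.1378  0.    ] [ 0.7091 -0.166   0.    ]
```

Call:
step_arm(
  rows=[
    [1,[23,-34,4],[0,0,0.01]],
    [1,[46,-68,8],[0,0,0.02]],
    [1,[68,-102,12],[0,0,0.03]],
    [1,[91,-136,16],[0,0,0.04]],
    [1,[114,-168,20],[0,0,0.047]],
  ],
)

```text
clock: 0.57
tool_pos: [0.3286, 0.4701, 0.2466]
orientation: [180.0, 0.0, -15.7]
force: [0.6, 0.8, -0.1]
opening: 0.0597
gripper_force: 0.0
```

Call:
step_arm(
  rows=[
    [1,[23,-34,4],[0,0,0]],
    [1,[46,-68,8],[0,0,0]],
    [1,[68,-102,12],[0,0,0]],
    [1,[91,-136,16],[0,0,0]],
    [1,[114,-168,20],[0,0,0]],
  ],
)

```text
clock: 0.98
tool_pos: [0.4426, 0.3021, 0.2669]
orientation: [-180.0, -0.0, -15.8]
force: [0.2, 0.9, 0.4]
opening: 0.0265
gripper_force: 0.0
```

Call:
step_arm(
  rows=[
    [1,[23,-34,4],[0,0,0]],
    [1,[46,-68,8],[0,0,0]],
    [1,[68,-102,12],[0,0,0]],
    [1,[91,-136,16],[0,0,0]],
    [1,[114,-168,20],[0,0,0]],
  ],
)

```text
clock: 1.4
tool_pos: [0.5567, 0.134, 0.2868]
orientation: [-180.0, 0.0, -15.8]
force: [0.6, 0.9, 0.5]
opening: 0.0006
gripper_force: 0.0
```

Call:
step_arm(
  rows=[
    [1,[22,-34,0],[0,0,0]],
    [1,[44,-68,0],[0,0,0]],
    [1,[66,-102,0],[0,0,0]],
    [1,[88,-136,0],[0,0,0]],
    [1,[110,-171,0],[0,0,0]],
  ],
)

```text
clock: 1.82
tool_pos: [0.6668, -0.0367, 0.2863]
orientation: [180.0, 0.0, -15.8]
force: [-0.1, 1.2, 0.5]
opening: 0.0007
gripper_force: 0.0
```

Call:
step_arm(
  rows=[
    [1,[21,-34,0],[0,0,0]],
    [1,[21,-34,-25],[0,0,0]],
    [1,[21,-34,-50],[0,0,0]],
    [1,[21,-34,-65],[0,0,0]],
    [1,[18,-33,-75],[0,0,0]],
  ],
)

```text
clock: 2.23
tool_pos: [0.6836, -0.0687, 0.2091]
orientation: [179.9, 0.1, -15.9]
force: [-0.2, 0.1, 3.3]
opening: 0.0004
gripper_force: 1.5
```

Call:
step_arm(
  rows=[
    [1,[-2,1,-9],[0,0,0]],
    [1,[-5,1,-18],[0,0,0]],
    [1,[-8,2,-27],[0,0,0]],
    [1,[-11,3,-36],[0,0,0]],
    [1,[-14,4,-43],[0,0,0]],
  ],
)

```text
clock: 2.65
tool_pos: [0.67, -0.0636, 0.1681]
orientation: [-180.0, -0.0, -15.8]
force: [0.5, -0.9, 1.4]
opening: 0.0005
gripper_force: 0.9
```

Call:
step_arm(
  rows=[
    [1,[-2,0,-3],[0,0,0]],
    [1,[-4,1,-6],[0,0,0]],
    [1,[-4,1,-7],[0,0,0]],
    [1,[-4,1,-7],[0,0,0]],
    [1,[-4,1,-7],[0,0,0]],
  ],
)

```text
clock: 3.07
tool_pos: [0.6691, -0.0633, 0.1662]
orientation: [-179.9, -0.5, -15.7]
force: [-0.7, -1.5, 18.9]
opening: 0.0002
gripper_force: 9.5
```

Call:
step_arm(
  rows=[
    [1,[0,0,40],[0,0,0]],
    [1,[0,0,80],[0,0,0]],
    [1,[-20,6,110],[0,0,0]],
    [1,[-55,16,120],[0,0,0]],
    [1,[-93,26,120],[0,0,0]],
  ],
)

```text
clock: 3.48
tool_pos: [0.5741, -0.0365, 0.2839]
orientation: [-179.9, -0.2, -15.8]
force: [0.4, 1.5, 0.9]
opening: 0.0004
gripper_force: 0.0
```

Call:
step_arm(
  rows=[
    [1,[-36,10,0],[0,0,0]],
    [1,[-65,18,0],[0,0,0]],
    [1,[-65,18,0],[0,0,0]],
    [1,[-65,18,0],[0,0,0]],
    [1,[-65,18,0],[0,0,0]],
  ],
)

```text
clock: 3.9
tool_pos: [0.5083, -0.0186, 0.2818]
orientation: [-180.0, -0.1, -15.8]
force: [0.5, -0.1, 0.8]
opening: 0.0
gripper_force: 0.0
```

Run:
```python
from plant import ctrl
import cv2,numpy as np,pickle
o=ctrl.get_obs();m=ctrl.camera_model("wrist");w=ctrl.snapshot("wrist");s=ctrl.snapshot("side")
pickle.dump(m,open("w1.pkl","wb"));print(o["tool_pos"],o["orientation"])
cv2.imwrite("pics/w1.png",w[:,:,::-1]);cv2.imwrite("pics/s1.png",s[:,:,::-1])
c=cv2.resize(s[165:285,220:380,::-1],None,fx=3.75,fy=3.75,interpolation=cv2.INTER_CUBIC);cv2.imwrite("pics/s1c.png",c)
```

```text
[ 0.50826895 -0.01858233  0.28184659] [-1.79956703e+02 -5.31731340e-02 -1.57632660e+01]
```

View pics/w1.png

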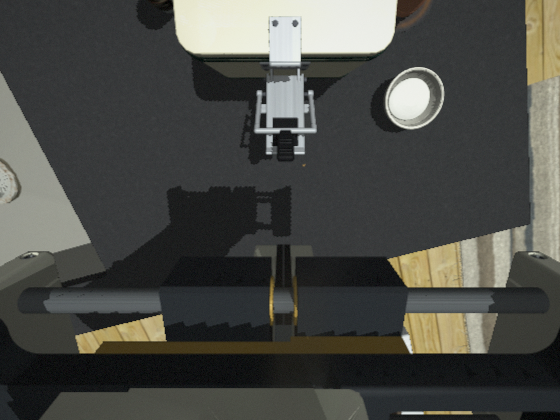

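View pics/s1c.png

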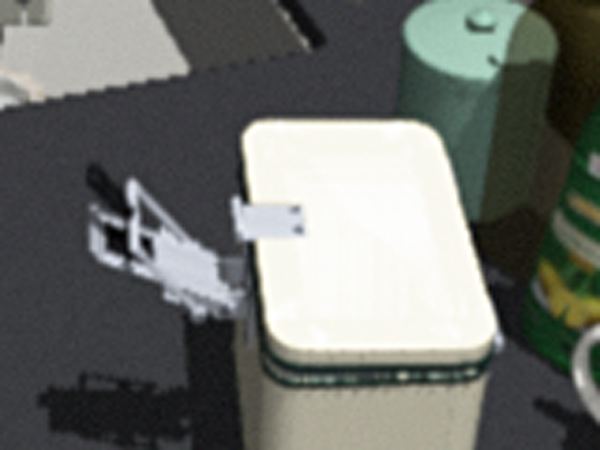

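The lid is shut in both views. In the wrist view the lip is at (285,64), the crossbar at (285,130) and the tab tip at (286,160), all in line with the closed fingers.

Run:
```python
from h import *;import pickle
from scipy.optimize import brentq
m=pickle.load(open("w1.pkl","rb"));R=np.array(m["R"]);t=np.array(m["t"])
toT,toW=tinframe((.6837,-.0707),-15.8)
print("lip tin",toT(onz(m,(285,64),.1745))*1000,"plate rear corner",toT(onz(m,(285,17),.1695))*1000)
print("tip tcp tin",toT(ctrl.get_obs()["tool_pos"])*1000)
def pt(L,r):
    a=np.radians(L-6);f=np.radians(L+31.9);B=np.array([-70-14*np.sin(a),128.5-14*np.cos(a)])
    return B+r*np.array([-np.sin(f),-np.cos(f)])
def row(L,r):
    p=pt(L,r);c=R@toW([p[0]/1e3,0,p[1]/1e3])+t;return (m["intrinsics"]@c/c[2])
for L in range(100,128,4):print(L,[row(L,r)[:2].round(0) for r in(0,55,91)],pt(L,91).round(0))
```

```text
lip tin [-60.33011066   0.79367596 174.5       ] plate rear corner [-25.16900447   0.83114972 169.5       ]
tip tcp tin [-182.48990016    2.2497893   281.22088361]
100 [array([285.,  97.]), array([286., 142.]), array([286., 176.])] [-152.  190.]
104 [array([285.,  97.]), array([286., 140.]), array([286., 173.])] [-147.  196.]
108 [array([285.,  97.]), array([286., 137.]), array([286., 168.])] [-142.  201.]
112 [array([285.,  96.]), array([286., 133.]), array([286., 163.])] [-137.  206.]
116 [array([285.,  96.]), array([286., 129.]), array([286., 157.])] [-132.  210.]
120 [array([285.,  96.]), array([286., 125.]), array([286., 150.])] [-126.  214.]
124 [array([285.,  95.]), array([286., 120.]), array([286., 142.])] [-120.  218.]
```

Call:
step_arm(
  rows=[
    [1,[0,-1,-35],[0,0,0]],
    [1,[0,-2,-70],[0,0,0]],
    [1,[0,-2,-90],[0,0,0]],
    [1,[10,-5,-90],[0,0,0]],
    [1,[22,-8,-90],[0,0,0]],
  ],
)

```text
clock: 4.42
tool_pos: [0.5307, -0.0275, 0.1907]
orientation: [179.9, 0.1, -15.8]
force: [0.9, 0.2, 0.4]
opening: 0.0002
gripper_force: 0.0
```

Call:
step_arm(
  rows=[
    [1,[9,-2,0],[0,0,0]],
    [1,[18,-5,0],[0,0,0]],
    [1,[27,-7,0],[0,0,0]],
    [1,[36,-10,0],[0,0,0]],
    [1,[45,-13,0],[0,0,0]],
  ],
)

```text
clock: 4.83
tool_pos: [0.5766, -0.0402, 0.1923]
orientation: [-180.0, -0.1, -15.8]
force: [0.2, 1.3, 1.7]
opening: 0.0008
gripper_force: 1.3
```

Call:
step_arm(
  rows=[
    [1,[9,-2,0],[0,0,0]],
    [1,[18,-5,0],[0,0,0]],
    [1,[27,-7,0],[0,0,0]],
    [1,[36,-10,0],[0,0,0]],
    [1,[45,-13,0],[0,0,0]],
  ],
)

```text
clock: 5.25
tool_pos: [0.6208, -0.0532, 0.1914]
orientation: [180.0, 0.0, -15.8]
force: [0.2, -0.7, -0.3]
opening: 0.0005
gripper_force: 0.0
```

Call:
step_arm(
  rows=[
    [1,[-18,5,10],[0,0,0]],
    [1,[-36,10,25],[0,0,0]],
    [1,[-60,17,40],[0,0,0]],
    [1,[-70,20,50],[0,0,0]],
    [1,[-70,20,50],[0,0,0]],
  ],
)

```text
clock: 5.67
tool_pos: [0.5501, -0.0325, 0.2447]
orientation: [-179.9, -0.2, -15.7]
force: [0.7, 0.7, 0.2]
opening: 0.0005
gripper_force: 0.0
```

Run:
```python
from h import *;import pickle
m=ctrl.camera_model("wrist");w=ctrl.snapshot("wrist");s=ctrl.snapshot("side")
pickle.dump(m,open("w2.pkl","wb"))
c=cv2.resize(s[165:285,220:380,::-1],None,fx=2.5,fy=2.5,interpolation=cv2.INTER_CUBIC)
d=cv2.resize(w[0:240,180:400,::-1],(367,400),interpolation=cv2.INTER_CUBIC)
o=np.zeros((400,780,3),np.uint8);o[:300,:400]=c;o[:,405:772]=d;cv2.imwrite("pics/v2.png",o)
```

```text
(no output)
```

View pics/v2.png

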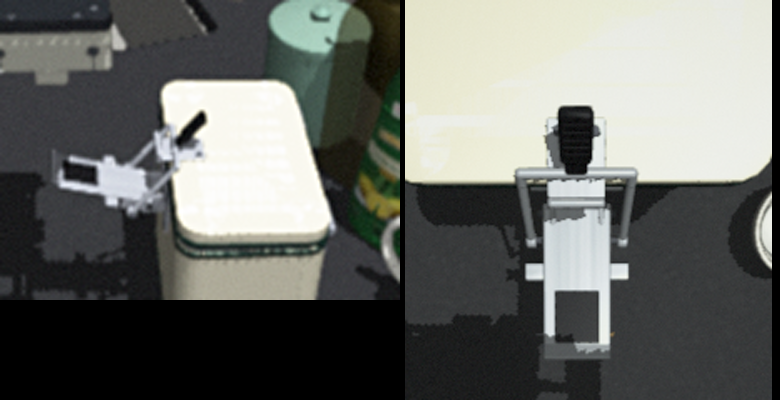

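The bail lies on the lid with its crossbar at crop (577,174), behind the lip at (577,200). The lever is open, with its pad at (577,318).

Run:
```python
from h import *;import pickle
m=pickle.load(open("w2.pkl","rb"));R=np.array(m["R"]);t=np.array(m["t"])
toT,toW=tinframe((.6837,-.0707),-15.8)
print("bar",toT(onz(m,(283,104.4),.1715))*1000,"lip",toT(onz(m,(283,120),.1745))*1000,"tcp",toT(ctrl.get_obs()["tool_pos"])*1000)
def P(L,r,o):
    f=np.radians(L+4);h=np.array([-np.sin(f),-np.cos(f)]);n=np.array([-np.cos(f),np.sin(f)]);return np.array([-70,128.5])+r*h+o*n
def px(p):
    c=R@toW([p[0]/1e3,0,p[1]/1e3])+t;return (m["intrinsics"]@c/c[2])[:2]
for L in range(80,126,5):print(L,px(P(L,56,6)).round(0),px(P(L,78,6)).round(0),P(L,56,6).round())
for L in (115,100,90,80,70,60,50,40,30,20,10,0):
    p=P(L,56,6);w=toW([p[0]/1e3,0,p[1]/1e3]);print(L,p.round(1),(w*1000).round(0))
```

```text
bar [-48.5135942    0.51251014 171.5       ] lip [-59.70550088   0.5074726  174.5       ] tcp [-138.30588403    0.32875853  242.28504782]
80 [284. 190.] [284. 211.] [-126.  129.]
85 [284. 191.] [284. 213.] [-126.  134.]
90 [284. 192.] [284. 214.] [-125.  138.]
95 [284. 192.] [284. 216.] [-124.  143.]
100 [284. 192.] [284. 216.] [-123.  148.]
105 [284. 191.] [284. 216.] [-121.  152.]
110 [284. 190.] [284. 215.] [-119.  157.]
115 [284. 188.] [284. 213.] [-116.  161.]
120 [284. 186.] [284. 211.] [-113.  165.]
125 [284. 183.] [284. 208.] [-110.  168.]
115 [-116.1  160.9] [572. -39. 161.]
100 [-122.9  147.9] [565. -37. 148.]
90 [-125.4  138.4] [563. -37. 138.]
80 [-126.3  128.6] [562. -36. 129.]
70 [-125.5  118.8] [563. -37. 119.]
60 [-123.   109.3] [565. -37. 109.]
50 [-118.8  100.4] [569. -38. 100.]
40 [-113.2   92.4] [575. -40.  92.]
30 [-106.3   85.4] [581. -42.  85.]
20 [-98.3  79.8] [589. -44.  80.]
10 [-89.4  75.6] [598. -46.  76.]
0 [-79.9  73.1] [607. -49.  73.]
```

Call:
step_arm(
  rows=[
    [1,[10,-3,-30],[0,0,0]],
    [1,[18,-6,-60],[0,0,0]],
    [1,[17,-5,-75],[0,0,0]],
    [1,[15,-5,-90],[0,0,0]],
    [1,[13,-5,-106],[0,0,0]],
  ],
)

```text
clock: 6.18
tool_pos: [0.5635, -0.0383, 0.1333]
orientation: [179.9, 0.1, -15.8]
force: [0.3, 0.1, 0.8]
opening: 0.0007
gripper_force: 0.4
```

Call:
step_arm(
  rows=[
    [1,[0,0,-6],[-0.02,-0.07,0]],
    [1,[0,0,-12],[-0.04,-0.13,0]],
    [1,[1,0,-18],[-0.06,-0.2,0]],
    [1,[1,0,-24],[-0.08,-0.27,0]],
    [1,[2,-1,-30],[-0.1,-0.34,0]],
  ],
)

```text
clock: 6.6
tool_pos: [0.567, -0.0428, 0.1087]
orientation: [179.4, -19.0, -15.8]
force: [-1.1, -1.1, 3.7]
opening: 0.0007
gripper_force: 1.7
```

Call:
step_arm(
  rows=[
    [1,[1,0,-4],[-0.014,-0.05,0]],
    [1,[3,0,-8],[-0.028,-0.1,0]],
    [1,[5,0,-12],[-0.042,-0.15,0]],
    [1,[7,-1,-16],[-0.056,-0.2,0]],
    [1,[9,-2,-19],[-0.07,-0.25,0]],
  ],
)

```text
clock: 7.02
tool_pos: [0.605, -0.0499, 0.1313]
orientation: [177.9, -27.5, -16.2]
force: [-4.6, -9.3, 9.1]
opening: 0.0007
gripper_force: 3.7
```

Call:
step_arm(
  rows=[
    [1,[3,-1,-3],[-0.014,-0.05,0]],
    [1,[6,-2,-6],[-0.028,-0.1,0]],
    [1,[9,-3,-8],[-0.042,-0.15,0]],
    [1,[12,-4,-10],[-0.056,-0.2,0]],
    [1,[15,-5,-12],[-0.056,-0.2,0]],
  ],
)

```text
clock: 7.43
tool_pos: [0.6117, -0.0333, 0.1927]
orientation: [176.4, -35.4, -16.5]
force: [-0.0, 0.4, -0.2]
opening: 0.0006
gripper_force: 0.0
```

Run:
```python
from h import *
o=ctrl.get_obs();print(o["joint_pos"].round(1),o["tool_pos"],o["orientation"],o["force"])
toT,toW=tinframe((.6837,-.0707),-15.8);print(toT(o["tool_pos"])*1000)
w=ctrl.snapshot("wrist");s=ctrl.snapshot("side")
c=cv2.resize(s[125:285,200:380,::-1],None,fx=2.2,fy=2.2,interpolation=cv2.INTER_CUBIC)
d=cv2.resize(w[0:280,160:420,::-1],(372,400),interpolation=cv2.INTER_CUBIC)
z=np.zeros((400,780,3),np.uint8);z[:352,:396]=c;z[:,400:772]=d;cv2.imwrite("pics/v3.png",z)
```

```text
[  4.6   1.  -58.2  95.5 -15.5 -23.5] [ 0.61173744 -0.0333124   0.19271068] [176.41848899 -35.37209468 -16.51927283] [-0.02972546  0.43876653 -0.1669064 ]
[-79.42357387  16.38103434 192.71068395]
```

View pics/v3.png

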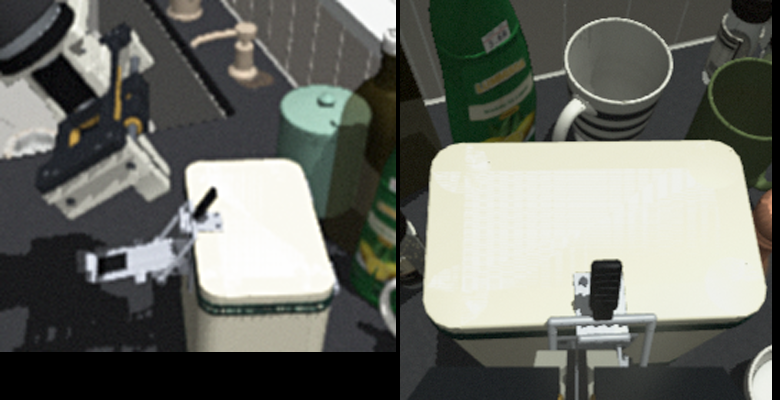

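Joints 3 and 4 are at their limits, so leaning back that far is out of reach. The latch is still intact: the bail is on the lid behind the lip and the lever is open. I'll back off and untilt.

Call:
step_arm(
  rows=[
    [1,[-8,2,20],[0.034,0.119,0]],
    [1,[-16,4,40],[0.067,0.238,0]],
    [1,[-24,7,60],[0.1,0.357,0]],
    [1,[-32,9,80],[0.134,0.476,0]],
    [1,[-40,11,100],[0.168,0.594,0]],
  ],
)

```text
clock: 7.95
tool_pos: [0.6109, -0.0536, 0.2719]
orientation: [173.8, -30.3, -17.9]
force: [1.7, -3.3, 1.6]
opening: 0.0005
gripper_force: 0.0
```

Run:
```python
from h import *
o=ctrl.get_obs();print(o["joint_pos"].round(2),o["tool_pos"].round(4),o["orientation"].round(1))
```

```text
[ 24.16  -1.33 -41.99  42.4  -38.1   14.78] [ 0.6109 -0.0536  0.2719] [173.8 -30.3 -17.9]
```

Call:
step_arm(
  rows=[
    [1,[0,0,0],[0,0,0]],
    [1,[0,0,0],[0,0,0]],
    [1,[0,0,0],[0,0,0]],
    [1,[0,0,0],[0,0,0]],
    [1,[0,0,0],[0,0,0]],
  ],
)

```text
clock: 8.37
tool_pos: [0.612, -0.055, 0.273]
orientation: [173.8, -30.7, -17.9]
force: [-0.5, -0.4, 0.4]
opening: 0.0002
gripper_force: 0.0
```

Run:
```python
from h import *
o=ctrl.get_obs();print(o["joint_pos"].round(2),o["tool_pos"].round(4),o["orientation"].round(1))
```

```text
[ 23.93  -1.39 -42.22  43.12 -37.85  14.27] [ 0.612 -0.055  0.273] [173.8 -30.7 -17.9]
```

```bash
cat > kin.py <<'E'
import numpy as np,itertools
from scipy.spatial.transform import Rotation as Ro
from scipy.optimize import least_squares
D=[([88.01325,20.59,.6337,-.0219,-70.1348,-16.506],[.21397,.63967,.22563],[179.907,-.0062,-18.5006]),
([4.6,1.,-58.2,95.5,-15.5,-23.5],[.61174,-.03331,.19271],[176.418,-35.372,-16.519]),
([24.16,-1.33,-41.99,42.4,-38.1,14.78],[.6109,-.0536,.2719],[173.8,-30.3,-17.9]),
([23.93,-1.39,-42.22,43.12,-37.85,14.27],[.612,-.055,.273],[173.8,-30.7,-17.9])]
S=(1,1)
def rots(q,s):
    e=lambda a,d:Ro.from_euler(a,d,degrees=True)
    A=e('z',q[0]);B=A*e('y',q[1]);F=A*e('y',q[1]-q[2]);return A,B,F,F*e('x',s[0]*q[3])*e('y',-q[4])*e('x',s[1]*q[5])
def pos(q,p,s):
    A,B,F,W=rots(q,s);return A.apply([p[0],0,p[1]])+B.apply([0,0,p[2]])+F.apply([p[3],0,p[4]])+W.apply([p[5],0,0])
E
python3 - <<'E'
from kin import *
np.set_printoptions(precision=4,suppress=True)
for s in itertools.product((1,-1),(1,-1)):
    C=[(rots(q,s)[3].inv()*Ro.from_euler('xyz',o,degrees=True)) for q,t,o in D]
    print(s,[np.degrees((C[0].inv()*c).magnitude()).round(1) for c in C])
    f=lambda p:np.concatenate([pos(q,p,s)-t for q,t,o in D]+[1e-3*(p-[0,.3,.4,.4,0,.3])])
    r=least_squares(f,[0,.3,.4,.4,0,.3]);print(r.x,np.abs(r.fun[:12]).max(), C[0].as_matrix().round(2).tolist() if s[0]*s[1] else'')
E
```

```text
(1, 1) [np.float64(0.0), np.float64(177.6), np.float64(138.4), np.float64(139.0)]
[ 0.8128 -1.3473  0.3963 -0.4833  0.4403 -0.645 ] 0.19169547367546083 [[0.0, -0.0, 1.0], [-0.84, 0.55, 0.0], [-0.55, -0.84, 0.0]]
(1, -1) [np.float64(0.0), np.float64(168.9), np.float64(84.9), np.float64(86.3)]
[ 0.8128 -1.3473  0.3963 -0.4833  0.4403 -0.645 ] 0.19169547388692607 [[0.0, -0.0, 1.0], [-1.0, 0.0, 0.0], [-0.0, -1.0, -0.0]]
(-1, 1) [np.float64(0.0), np.float64(14.0), np.float64(62.6), np.float64(61.6)]
[0.0652 0.3561 0.6765 0.3604 0.0216 0.6474] 0.19172869082128663 [[-0.0, 0.0, 1.0], [-0.84, 0.54, -0.0], [-0.54, -0.84, 0.0]]
(-1, -1) [np.float64(0.0), np.float64(0.1), np.float64(0.0), np.float64(0.1)]
[0.0652 0.3561 0.6765 0.3604 0.0216 0.6474] 0.1917286908262208 [[-0.0, 0.0, 1.0], [-1.0, 0.0, -0.0], [-0.0, -1.0, 0.0]]
```

```bash
cat >> kin.py <<'E'
S=(-1,-1)
def pos(q,p,s=S):
    A,B,F,W=rots(q,s);return A.apply([p[0],p[6],p[1]])+B.apply([0,0,p[2]])+F.apply([p[3],p[7],p[4]])+W.apply([p[5],0,0])
def fit(P0=np.array([0,.3,.4,.4,0,.3,-.19,0])):
    r=least_squares(lambda p:np.concatenate([pos(q,p)-t for q,t,o in D]+[1e-4*(p-P0)]),P0,bounds=([-.2,0,.1,.1,-.2,.1,-.4,-.2],[.3,.8,.8,.8,.2,.6,.2,.2]));return r.x,np.abs(r.fun[:12]).max()
C=Ro.from_matrix([[0,0,1],[-1,0,0],[0,-1,0]])
LO=np.array([-176,-82,-58.28,-173.8,-174.8,-.11]);
E
python3 -c "
from kin import *
np.set_printoptions(precision=4,suppress=True)
print(fit())"
```

```text
(array([ 0.2847,  0.    ,  0.5318,  0.1494,  0.097 ,  0.2951, -0.1562,
        0.0196]), np.float64(0.13251278804852107))
```

```bash
sed -i 's/F.apply(\[p\[3\],p\[7\],p\[4\]\])/F.apply([p[3],0,p[4]])+(F*Ro.from_euler("x",-q[3],degrees=True)).apply([0,p[7],0])/' kin.py
python3 -c "
from kin import *
np.set_printoptions(precision=4,suppress=True)
print(fit(np.array([0,.2,.4,.4,0,.3,0,-.15])))
x,r=fit(np.array([0,.2,.5,.5,0,.3,0,-.15]));print(x,r)
for q,t,o in D:print(pos(q,x)-t)"
```

```text
(array([ 0.0016,  0.1982,  0.6015,  0.462 , -0.0003,  0.3778, -0.0002,
       -0.1916]), np.float64(0.00026096459567093166))
[ 0.0016  0.1982  0.6015  0.462  -0.0003  0.3778 -0.0002 -0.1916] 0.0002609943381570168
[-0.     -0.     -0.0002]
[-0.0001 -0.0001 -0.0002]
[0.     0.0001 0.0001]
[0.0001 0.     0.0003]
```

```bash
cat >> kin.py <<'E'
X=fit(np.array([0,.2,.5,.5,0,.3,0,-.15]))[0]
LO=np.array([-176,-82,-58.2,-173.8,-174.7,-173.6]);HI=np.array([176,121.7,71.7,95.5,-.2,173.6])
def ik(t,R,seeds,w=.3):
    sols=[]
    for q0 in seeds:
        f=lambda q:np.concatenate([pos(q,X)-t,w*((rots(q,S)[3]*C).inv()*R).as_rotvec()])
        r=least_squares(f,np.clip(q0,LO+.1,HI-.1),bounds=(LO,HI),max_nfev=60)
        if np.abs(r.fun).max()<5e-4 and not any(np.abs(r.x-s).max()<1 for s in sols):sols.append(r.x)
    return sols
def tool(yaw,tau,lat=0,flip=0): # lean back tau about tin y, lat about tin x, deg
    e=lambda a,d:Ro.from_euler(a,d,degrees=True)
    return e('z',yaw)*e('y',-tau)*e('x',lat)*e('x',180)*e('z',flip)
E
python3 - <<'E'
from kin import *
rng=np.random.default_rng(0);seeds=[LO+(HI-LO)*rng.random(6) for _ in range(25)]+[np.array(d[0]) for d in D]
np.set_printoptions(precision=0,suppress=True,linewidth=150)
for nm,t in(("L60",[.565,-.037,.109]),("L20",[.585,-.044,.080]),("L5",[.598,-.047,.075])):
  for flip in(0,180):
    for tau in(0,15,25,35,45,55):
      s=ik(np.array(t),tool(-15.8,tau,0,flip),seeds);print(nm,flip,tau,*s[:4])
E
```

```text
L60 0 0 [ 16.  16. -22.   0. -51.  58.]
L60 0 15 [ 21.   9. -42.  19. -28.  37.]
L60 0 25
L60 0 35
L60 0 45
L60 0 55
L60 180 0 [  16.   16.  -22.    0.  -51. -122.]
L60 180 15 [  21.    9.  -42.   19.  -28. -143.]
L60 180 25
L60 180 35
L60 180 45
L60 180 55
L20 0 0 [ 15.  20. -21.  -0. -49.  59.]
L20 0 15 [ 19.  13. -42.  22. -24.  36.]
L20 0 25
L20 0 35
L20 0 45 [ -26.   11.  -47. -151.  -14. -111.]
L20 0 55
L20 180 0 [  15.   20.  -21.    0.  -49. -121.]
L20 180 15 [  19.   13.  -42.   22.  -24. -144.]
L20 180 25
L20 180 35
L20 180 45 [ -26.   11.  -47. -151.  -14.   69.]
L20 180 55
L5 0 0 [ 14.  21. -20.   0. -49.  60.]
L5 0 15 [ 18.  14. -41.  21. -24.  37.]
L5 0 25
L5 0 35
L5 0 45 [ -26.   13.  -47. -153.  -16. -109.]
L5 0 55
L5 180 0 [  14.   21.  -20.    0.  -49. -120.]
L5 180 15 [  18.   14.  -41.   21.  -24. -143.]
L5 180 25
L5 180 35
L5 180 45 [ -26.   13.  -47. -153.  -16.   71.]
L5 180 55
```

Run:
```python
from kin import *
rng=np.random.default_rng(1)
base=np.array([15,18,-22,0,-50,58.]);seeds=[base,[20,12,-42,20,-26,37],[35,12,-42,50,-40,20],[0,12,-42,-40,-40,20],[-26,11,-47,-150,-15,-110],[-20,20,-30,-120,-40,-90]]
seeds=[np.array(s,float) for s in seeds]
np.set_printoptions(precision=0,suppress=True,linewidth=150)
for nm,t in(("L60",[.565,-.037,.109]),("L5",[.598,-.047,.075])):
  for tau in(15,20,25,30,40):
    for lat in(-45,-30,-15,15,30,45):
      s=ik(np.array(t),tool(-15.8,tau,lat),seeds)
      if s:print(nm,tau,lat,*s[:3])
```

```text
L60 15 -45 [ 37.  28. -35.  39. -66.   2.]
L60 15 -30 [ 33.  20. -40.  39. -52.   7.]
L60 15 -15 [ 27.  13. -43.  35. -39.  16.]
L60 15 15 [ 11.   9. -31. -14. -31.  76.]
L60 15 30 [ -7.  13. -21. -41. -44. 111.]
L60 15 45 [-21.  20. -15. -56. -60. 133.]
L60 20 -45 [ 37.  28. -39.  43. -64.  -6.]
L60 20 -30 [ 33.  18. -45.  46. -50.  -2.]
L60 20 -15 [ 27.  11. -50.  48. -34.   4.]
L60 20 15 [ 13.   7. -37. -10. -22.  73.]
L60 20 30 [ -7.  11. -23. -44. -40. 117.]
L60 20 45 [-22.  19. -17. -59. -58. 140.]
L60 25 -45 [ 38.  27. -42.  48. -63. -14.]
L60 25 -30 [ 33.  18. -50.  55. -48. -13.]
L60 25 -15 [ 23.   9. -57.  65. -30. -11.]
L60 25 15 [ 16.   5. -44.  -2. -11.  64.]
L60 25 30 [ -8.  10. -25. -49. -36. 125.]
L60 25 45 [-23.  19. -19. -63. -57. 147.]
L60 30 -45 [ 39.  27. -45.  52. -62. -22.]
L60 30 -30 [ 32.  17. -54.  64. -47. -23.]
L60 30 30 [-10.   9. -27. -55. -34. 134.]
L60 30 45 [-25.  18. -21. -66. -56. 155.]
L60 40 -45 [ 39.  27. -51.  62. -62. -38.]
L60 40 30 [-17.   9. -30. -71. -33. 159.]
L60 40 45 [-30.  19. -24. -75. -56. 173.]
L5 15 -45 [ 33.  33. -34.  43. -63.   
[... 257 characters left out ...]
0 -30 [ 29.  23. -44.  52. -46.  -5.]
L5 20 -15 [ 21.  16. -50.  57. -29.  -1.]
L5 20 15 [ 10.  13. -33. -15. -20.  79.]
L5 20 30 [ -8.  17. -20. -47. -39. 122.]
L5 20 45 [-22.  25. -14. -60. -57. 142.]
L5 25 -45 [ 34.  31. -41.  52. -60. -15.]
L5 25 -30 [ 28.  22. -49.  62. -44. -16.]
L5 25 -15 [ 15.  15. -56.  79. -26. -19.]
L5 25 15 [ 13.  12. -39. -11. -11.  75.]
L5 25 30 [-10.  16. -22. -52. -36. 130.]
L5 25 45 [-24.  24. -16. -64. -56. 150.]
L5 30 -45 [ 34.  31. -44.  57. -59. -24.]
L5 30 -30 [ 26.  22. -53.  72. -44. -27.]
L5 30 30 [-12.  16. -24. -59. -33. 140.]
L5 30 45 [-25.  24. -18. -68. -55. 158.]
L5 40 -45 [ 34.  32. -50.  68. -60. -40.]
L5 40 30 [-20.  16. -27. -76. -33. 167.]
```

```bash
cat >> kin.py <<'E'
def tool2(lat,tau,yaw=-15.8):
    e=lambda a,d:Ro.from_euler(a,d,degrees=True)
    return e('z',yaw)*e('x',lat)*e('y',-tau)*e('x',180)
E
python3 - <<'E'
from kin import *;from h import tinframe
from plant import ctrl
np.set_printoptions(precision=3,suppress=True,linewidth=150)
toT,toW=tinframe((.6837,-.0707),-15.8)
o=ctrl.get_obs();q=o["joint_pos"];R0=Ro.from_euler('xyz',o["orientation"],degrees=True);t0=o["tool_pos"]
for lat,tau in((20,25),(25,25),(25,30)):
  Rv=tool2(0,0);R1=tool2(lat,tau);tv=np.array([.55,-.036,.27])
  print(lat,tau,"untilt",(Rv*R0.inv()).as_rotvec(),"tilt",(R1*Rv.inv()).as_rotvec())
  s=[q];tilt=(R1*Rv.inv()).as_rotvec()
  def go(n,t,R):
    global s
    x=ik(np.array(t),R,[s[0]]);print(n,(np.array(t)*1000).round(),x[0].round(0) if x else "FAIL");s=x or s
  for k in(.5,1):go("un",t0+(tv-t0)*k,Ro.from_rotvec(k*(Rv*R0.inv()).as_rotvec())*R0)
  for k in(.33,.67,1):go("ti",tv,Ro.from_rotvec(k*tilt)*Rv)
  for L,p in((110,(-119,0,180)),(90,(-125,0,138)),(60,(-123,0,109)),(40,(-113,0,92)),(20,(-98,0,80)),(10,(-92,0,75))):go(L,toW(np.array(p)/1e3),R1)
E
```

```text
20 25 untilt [0.257 0.481 0.066] tilt [ 0.213 -0.509 -0.076]
un [581. -46. 272.] [ 23.   2. -25.  15. -54.  42.]
un [550. -36. 270.] [ 17.   7. -11.  -0. -71.  58.]
ti [550. -36. 270.] [ 16.   1. -18.  -1. -60.  57.]
ti [550. -36. 270.] [ 15.  -4. -25.  -3. -48.  58.]
ti [550. -36. 270.] [ 14.  -9. -32.  -6. -35.  59.]
110 [569. -38. 180.] [ 13.  -1. -36. -10. -23.  66.]
90 [563. -37. 138.] [ 13.   3. -39. -13. -18.  69.]
60 [565. -37. 109.] [ 12.   6. -39. -18. -15.  74.]
40 [575. -40.  92.] [ 10.   8. -37. -22. -14.  79.]
20 [589. -44.  80.] [  9.  11. -35. -25. -15.  83.]
10 [595. -46.  75.] [  8.  12. -34. -26. -15.  85.]
25 25 untilt [0.257 0.481 0.066] tilt [ 0.296 -0.53  -0.095]
un [581. -46. 272.] [ 23.   2. -25.  15. -54.  42.]
un [550. -36. 270.] [ 17.   7. -11.  -0. -71.  58.]
ti [550. -36. 270.] [ 15.   1. -17.  -3. -60.  59.]
ti [550. -36. 270.] [ 12.  -4. -24.  -8. -48.  63.]
ti [550. -36. 270.] [  9.  -8. -28. -17. -37.  70.]
110 [569. -38. 180.] [  6.   1. -31. -25. -28.  81.]
90 [563. -37. 138.] [  5.   4. -32. -30. -24.  88.]
60 [565. -37. 109.] [  4.   7. -32. -35. -22.  94.]
40 [575. -40.  92.] [  2.   9. -31. -39. -22.  99.]
20 [589. -44.  80.] [  1.  12. -29. -41. -22. 102.]
10 [595. -46.  75.] [  0.  13. -28. -41. -22. 103.]
25 30 untilt [0.257 0.481 0.066] tilt [ 0.27  -0.612 -0.114]
un [581. -46. 272.] [ 23.   2. -25.  15. -54.  42.]
un [550. -36. 270.] [ 17.   7. -11.  -0. -71.  58.]
ti [550. -36. 270.] [ 15.   0. -19.  -2. -58.  57.]
ti [550. -36. 270.] [ 14.  -6. -28.  -5. -43.  58.]
ti [550. -36. 270.] [ 13. -11. -35. -10. -28.  62.]
110 [569. -38. 180.] [ 10.  -1. -37. -21. -18.  75.]
90 [563. -37. 138.] [  8.   2. -37. -30. -15.  85.]
60 [565. -37. 109.] [  5.   6. -35. -38. -15.  96.]
40 [575. -40.  92.] [  3.   8. -33. -43. -16. 103.]
20 [589. -44.  80.] [  1.  11. -31. -47. -16. 108.]
10 [595. -46.  75.] [  0.  12. -30. -48. -17. 110.]
```

Call:
step_arm(
  rows=[
    [1,[-12,4,0],[0.05,0.096,0.013]],
    [1,[-25,8,0],[0.1,0.192,0.026]],
    [1,[-37,12,0],[0.154,0.289,0.04]],
    [1,[-50,15,0],[0.206,0.385,0.053]],
    [1,[-62,19,0],[0.257,0.481,0.066]],
  ],
)

```text
clock: 8.78
tool_pos: [0.5506, -0.0346, 0.2757]
orientation: [-179.7, 0.2, -15.7]
force: [0.3, -0.9, -0.5]
opening: 0.0007
gripper_force: 0.0
```

Call:
step_arm(
  rows=[
    [1,[0,0,0],[0.059,-0.106,-0.019]],
    [1,[0,0,0],[0.118,-0.212,-0.038]],
    [1,[0,0,0],[0.178,-0.318,-0.057]],
    [1,[0,0,0],[0.237,-0.424,-0.076]],
    [1,[0,0,0],[0.296,-0.53,-0.095]],
  ],
)

```text
clock: 9.2
tool_pos: [0.5501, -0.0371, 0.2742]
orientation: [-152.5, -22.8, -27.3]
force: [-0.3, -0.4, -0.6]
opening: 0.0005
gripper_force: 0.0
```

Call:
step_arm(
  rows=[
    [1,[5,-1,-25],[0,0,0]],
    [1,[10,-2,-50],[0,0,0]],
    [1,[16,-2,-75],[0,0,0]],
    [1,[16,-2,-90],[0,0,0]],
    [1,[16,-2,-90],[0,0,0]],
  ],
)

```text
clock: 9.62
tool_pos: [0.5641, -0.0385, 0.1796]
orientation: [-152.9, -22.2, -27.0]
force: [0.2, -0.4, -0.1]
opening: 0.0006
gripper_force: 0.0
```

Run:
```python
from h import *
o=ctrl.get_obs();print(o["joint_pos"].round(1),o["tool_pos"].round(4),o["orientation"].round(1),o["force"].round(1))
w=ctrl.snapshot("wrist");s=ctrl.snapshot("side")
c=cv2.resize(s[125:285,200:380,::-1],None,fx=2.2,fy=2.2,interpolation=cv2.INTER_CUBIC)
d=cv2.resize(w[0:280,160:420,::-1],(372,400),interpolation=cv2.INTER_CUBIC)
z=np.zeros((400,780,3),np.uint8);z[:352,:396]=c;z[:,400:772]=d;cv2.imwrite("pics/v4.png",z)
```

```text
[  6.3   0.1 -31.2 -24.5 -28.1  80.7] [ 0.5641 -0.0385  0.1796] [-152.9  -22.2  -27. ] [ 0.2 -0.4 -0.1]
```

View pics/v4.png

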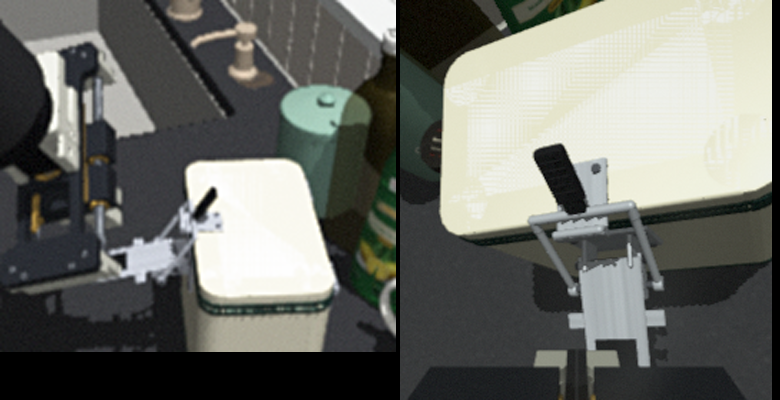

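The bail's crossbar is still behind the lip at crop (583,213), and the fingertips at (577,370) are over the handle's outer part. I'll press along the lever's arc.

Call:
step_arm(
  rows=[
    [1,[0,0,-12],[0,0,0]],
    [1,[-1,0,-24],[0,0,0]],
    [1,[-2,0,-36],[0,0,0]],
    [1,[-2,0,-46],[0,0,0]],
    [1,[-2,0,-56],[0,0,0]],
  ],
)

```text
clock: 10.13
tool_pos: [0.5651, -0.0373, 0.1297]
orientation: [-152.6, -22.7, -27.0]
force: [0.6, -0.1, 0.4]
opening: 0.0001
gripper_force: 0.0
```

Call:
step_arm(
  rows=[
    [1,[0,0,-5],[0,0,0]],
    [1,[1,0,-10],[0,0,0]],
    [1,[2,0,-15],[0,0,0]],
    [1,[3,-1,-20],[0,0,0]],
    [1,[5,-1,-24],[0,0,0]],
  ],
)

```text
clock: 10.55
tool_pos: [0.5702, -0.0381, 0.1049]
orientation: [-152.6, -22.6, -27.0]
force: [-0.6, -0.9, 2.4]
opening: 0.0004
gripper_force: 1.1
```

Call:
step_arm(
  rows=[
    [1,[1,0,-3],[0,0,0]],
    [1,[2,0,-6],[0,0,0]],
    [1,[3,-1,-9],[0,0,0]],
    [1,[5,-2,-12],[0,0,0]],
    [1,[8,-3,-15],[0,0,0]],
  ],
)

```text
clock: 10.97
tool_pos: [0.5772, -0.0407, 0.0889]
orientation: [-152.6, -22.5, -27.0]
force: [-0.6, 0.8, 0.4]
opening: 0.0006
gripper_force: 0.4
```

Call:
step_arm(
  rows=[
    [1,[3,-1,-2],[0,0,0]],
    [1,[6,-2,-4],[0,0,0]],
    [1,[9,-3,-6],[0,0,0]],
    [1,[12,-4,-8],[0,0,0]],
    [1,[14,-4,-9],[0,0,0]],
  ],
)

```text
clock: 11.38
tool_pos: [0.5918, -0.0452, 0.08]
orientation: [-152.7, -22.5, -27.0]
force: [0.8, 0.1, -0.4]
opening: 0.0003
gripper_force: 0.0
```

Call:
step_arm(
  rows=[
    [1,[2,0,-1],[0,0,0]],
    [1,[4,-1,-2],[0,0,0]],
    [1,[6,-2,-2],[0,0,0]],
    [1,[8,-2,-3],[0,0,0]],
    [1,[9,-3,-3],[0,0,0]],
  ],
)

```text
clock: 11.8
tool_pos: [0.6007, -0.0478, 0.0773]
orientation: [-152.6, -22.5, -27.0]
force: [-0.8, -1.0, 0.2]
opening: 0.0005
gripper_force: 0.0
```

Run:
```python
from h import *
w=ctrl.snapshot("wrist");s=ctrl.snapshot("side")
c=cv2.resize(s[125:285,200:380,::-1],None,fx=2.2,fy=2.2,interpolation=cv2.INTER_CUBIC)
d=cv2.resize(w[0:280,160:420,::-1],(372,400),interpolation=cv2.INTER_CUBIC)
z=np.zeros((400,780,3),np.uint8);z[:352,:396]=c;z[:,400:772]=d;cv2.imwrite("pics/v5.png",z)
```

```text
(no output)
```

View pics/v5.png

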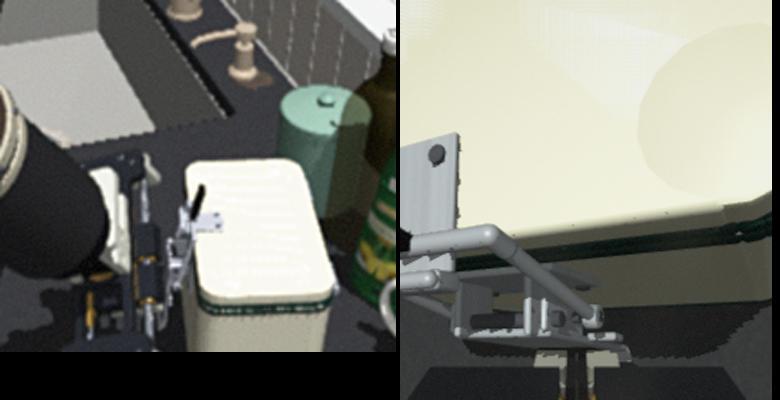

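The lever is down under the hooked bail, with its edge at crop (545,345), and the crossbar is tight behind the lip. I'll press a little further to confirm it is home, then withdraw.

Call:
step_arm(
  rows=[
    [1,[2,0,0],[0,0,0]],
    [1,[4,-1,0],[0,0,0]],
    [1,[6,-2,0],[0,0,0]],
    [1,[7,-2,0],[0,0,0]],
    [1,[7,-2,0],[0,0,0]],
  ],
)

```text
clock: 12.32
tool_pos: [0.6024, -0.048, 0.0764]
orientation: [-152.6, -22.1, -26.8]
force: [-25.3, 3.6, 21.3]
opening: 0.0005
gripper_force: 13.3
```

Call:
step_arm(
  rows=[
    [1,[-12,3,0],[0,0,0]],
    [1,[-30,9,5],[0,0,0]],
    [1,[-50,14,25],[0,0,0]],
    [1,[-65,18,55],[0,0,0]],
    [1,[-70,20,90],[0,0,0]],
  ],
)

```text
clock: 12.73
tool_pos: [0.5345, -0.03, 0.1663]
orientation: [-152.8, -22.3, -27.0]
force: [0.7, 0.1, -0.7]
opening: 0.0005
gripper_force: 0.0
```

Call:
step_arm(
  rows=[
    [1,[0,0,30],[-0.059,0.106,0.019]],
    [1,[0,0,60],[-0.118,0.212,0.038]],
    [1,[0,0,90],[-0.178,0.318,0.057]],
    [1,[0,0,110],[-0.237,0.424,0.076]],
    [1,[0,0,110],[-0.296,0.53,0.095]],
  ],
)

```text
clock: 13.15
tool_pos: [0.5398, -0.0302, 0.2856]
orientation: [-178.4, -2.0, -16.1]
force: [1.7, -0.2, 0.2]
opening: 0.0004
gripper_force: 0.0
```

Run:
```python
from h import *
w=ctrl.snapshot("wrist");s=ctrl.snapshot("side")
print(ctrl.get_obs()["tool_pos"],ctrl.get_obs()["force"])
c=cv2.resize(s[185:385,200:400,::-1],None,fx=2,fy=2,interpolation=cv2.INTER_CUBIC)
d=cv2.resize(w[0:280,160:420,::-1],(372,400),interpolation=cv2.INTER_CUBIC)
z=np.zeros((400,780,3),np.uint8);z[:,:400]=c;z[:,404:776]=d;cv2.imwrite("pics/v6.png",z)
```

```text
[ 0.53994413 -0.02836688  0.27731095] [ 0.25209423 -0.34093461 -1.62999373]
```

View pics/v6.png

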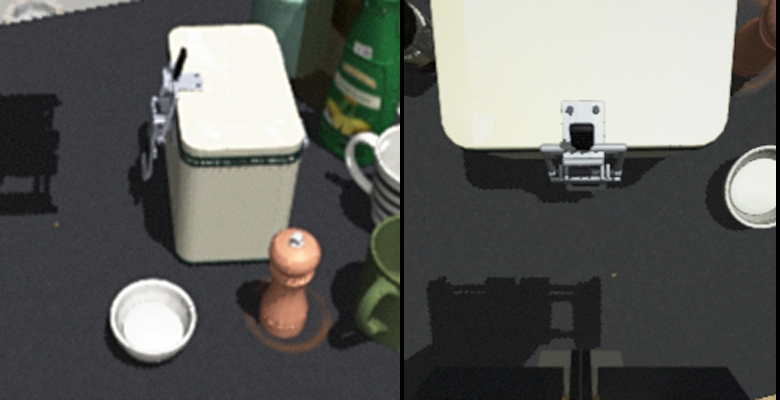

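The lid is shut, the bail is hooked (tab upright at (181,65)) and the lever hangs down the front at (150,140). The mill and bowl stand where they were, so I'm handing in.

```bash
python3 -c "
from plant import ctrl
print(ctrl.close_job())"
```

```text
the job is handed in; nothing more can be done
None
```

The tin is sealed and the job handed in at about 13 s: lid shut, bail hooked behind the keeper lip, and lever pressed to its stop and hanging down the front; the mill and bowl look unmoved, and the arm never went near the spice jar, though I didn't check it in the last picture.

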